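# Light up and point out the baking things

### The job

Show me what to take for baking: first press the round light on the worktop all the way down to switch it on. Then point straight down at the middle of the loaf tin, with the fingertips just above its rim, for about two seconds; then point in the same way at the knob of the middle-height one of the three white canisters, and stay pointing at it for about two seconds and as you finish. Do not touch or move any tin or canister.

Things in the scene. Friction and masses are not known exactly. Their poses are not given: they have to be found in the camera images.
- light (a joint): Travel of the light's white top, m: 0 is up (off), 0.006 is fully down; it springs back. About 5 N presses it fully down.
- light_top (a point): Centre of the upper face of the press-on puck light: a round white push top, 60 mm across, in a low grey housing 76 mm across, fixed to the worktop. The upper face is 22 mm above the worktop, 10 mm above the housing. Pressed straight down.
- loaf_mouth (a point): Centre of the loaf tin's open mouth, level with its rim, 55 mm above the worktop; z up.
- loaf_tin: The loaf tin: oblong grey metal baking tin, open on top; 140 mm long (its x) by 76 mm wide (its y), 55 mm high. Origin: centre of its underside, z up. Loose, stands on the worktop; not to be touched.
- square_tin: Square grey metal baking tin, open on top; 112 by 112 mm, 40 mm high. Origin: centre of its underside, z up. Loose, stands on the worktop; not to be touched.
- round_tin: Round fluted grey metal baking tin, open on top; about 122 mm across, 55 mm high. Origin: centre of its underside, z up. Loose, stands on the worktop; not to be touched.
- middle_canister_knob (a point): Centre of the top of the knob of the middle-height canister, 133 mm above the worktop; z up.
- tall_canister: Upright white glazed canister, 84 mm across, with a fitted lid and a round steel knob 24 mm across and 18 mm high on the lid's centre; 173 mm high with the knob, the tallest of three. Origin: centre of its underside, z up. Loose; not to be touched.
- middle_canister: Upright white glazed canister, 84 mm across, with a fitted lid and a round steel knob 24 mm across and 18 mm high on the lid's centre; 133 mm high with the knob, the middle one of three. Origin: centre of its underside, z up. Loose; not to be touched.
- low_canister: Upright white glazed canister, 84 mm across, with a fitted lid and a round steel knob 24 mm across and 18 mm high on the lid's centre; 93 mm high with the knob, the lowest of three. Origin: centre of its underside, z up. Loose; not to be touched.
Not all that is in view belongs to the job. What is shaped like the part that bears light but brown is not meant.

How it is judged:
By the outcome, as a careful person would: the job done as asked, in the order asked, and still so for the second after the job is handed in, with the robot touching nothing.
It also fails if it takes over 51 s, if anything falls off the work surface, if the arm or the gripper's body presses on something with over 40 N, if the wrist force passes 120 N, or if a joint passes its speed limit or range.

### The arm

A 6-joint arm with a two-finger parallel gripper is mounted at the origin on the work surface. World frame = base frame: x ahead of the robot, y to its left, z up, the work surface at z = 0. Lengths are in m, angles in rad, forces in N, time in s.
With the tool pointing down it reaches from about 0.3 to 1 m from the base axis. Payload 5.1 kg.
Tool frame: the origin (TCP) lies between the finger pads, 19 mm behind the fingertips; this is the grasp point; z points along the fingers, y is the line along which they close (so a half turn about z gives the same grasp; the last joint's range is limited). The gripper opens to 95 mm and grips with 3 to 60 N. Pads are 20 mm wide; open, the fingers measure 119 mm over their backs; the gripper's body (75 mm by 180 mm) begins 59 mm behind the grasp point.
Start: joints at [-1.186, 0.124, 1.65, -0, 1.367, -0.083], TCP at [0.293, -0.58, 0.233] pointing down, gripper open.
Joint ranges: [-2.61, 2.61], [-1.02, 2.33], [0.03, 2.71], [-1.35, 4.49], [0.32, 2.68], [-2.91, 2.91]. Speed limits (rad/s): [2.57, 2.57, 3.14, 3.14, 3.14, 3.14].

### API

Orientations are given as a unit quaternion [w, x, y, z].
In Python, from rig import r gives the robot as it stands.
- The arm moves only by the tool apply_moves, never from a script. Its argument "targets" is text: rows parted by semicolons, each of 7 numbers parted by spaces: the shift along the tool's x, y, z in mm, then the turn, a rotation vector about the tool's x, y, z in degrees, then the gripper's target within -1 to 1 (fully open at 1, half-way at 0, shut at -1). In form: dx dy dz ax ay az hand; .... A call has 1 to 10 rows; each row is the pose to reach, as a shift and turn from the pose commanded when the call began, along the tool's axes at that moment; what a row does not reach only later rows make up. A row lasts 1/8 s, in which the tool goes at most 62.5 mm and 10.7 degrees, less where a joint would pass 70% of its speed; a pose out of reach is approached as far as the arm can. A call with a gripper value outside its range is refused whole. The fingers move at their own pace and stop on an object; "squeeze" is the grip in N (left out, the last holds). Time passes only in rows, so rows that repeat a pose let the fingers close. It gives the time, the measured TCP pose, the force, the opening and the grip force at its end, in the units of the state.
- r.state(): the state, without advancing time (a new reading comes with each control period).
- r.camera(name): name is "side" or "top" or "wrist"; returns the picture (420x560x3 uint8, red, green, blue); there is no depth.
- r.camera_params(name): a dict with "mtx" (3x3 intrinsics, pixels), "k1" (the pictures are not rectified: a ray, as slopes to the right and down, at radius r is drawn at 1 + k1 r^2 times it, then the intrinsics apply), "extrinsics" (4x4, takes a point from camera to world coordinates). Camera axes: x right, y up, looking along -z (the intrinsics and any distortion apply to the point x, -y, -z); pixel columns grow to the right and rows downward; lengths in m; the calibration is good to about 2 mm. A picture is of the moment at which its call begins: read the wrist's pose just before it. camera_params takes no time and is no camera call; for the wrist camera it gives the pose at the moment of the call.
- r.close_job(): hands the job in; it is judged then, once.
The state is a dict: "clock": time; "joints": joint angles; "joint_velocities": joint speeds; "joint_torque": joint torques, N m; "position": TCP position; "tool_rot": TCP orientation; "force": force on the tool from outside, world axes, zero at the start; "moment": the same for the moment, N m; "width": finger opening in m; "grasp_force": force on a finger pad.
Only numpy, scipy, OpenCV 4.12 (cv2) and the standard library are available. Lean on these libraries where they do the work, as an engineer would, in place of code of your own. Each camera call takes 0.05 s, during which the arm holds its last target. There are 200 camera calls.

## Working session

There is one attempt and no reset: what is moved stays moved. The work goes in short steps, Python scripts to look and compute and a tool call to move; the robot and the scene stay as the last step left them, time stands still between calls to the robot, and variables do not carry over. Pictures are saved under pics/ and viewed, at most 10 in all, crops included, and the job is handed in when it is done.

Besides the shell and the picture viewer there is one more tool, called in YAML: its name, and indented under it one key for each argument. apply_moves: Moves the arm, as the interface text tells. Its arguments: {"type":"object","properties":{"targets":{"type":"string"},"squeeze":{"type":"number"}},"required":["targets"]}

```bash
mkdir -p pics
cat > h.py <<'E'
import numpy as np, cv2
from rig import r
def ray(cp,u,v):
    K=np.array(cp["mtx"]);d=np.array([(u-K[0,2])/K[0,0],(v-K[1,2])/K[1,1]]);s=d.copy()
    for _ in range(30): s=d/(1+cp["k1"]*(s@s))
    E=np.array(cp["extrinsics"]);return E[:3,3],E[:3,:3]@np.array([s[0],-s[1],-1])
def at(cp,u,v,z):
    o,d=ray(cp,u,v);return o+d*(z-o[2])/d[2]
E
python3 - <<'E'
from h import *
import json
P={}
for n in("top","side"):
    im=r.camera(n);cv2.imwrite(f"pics/{n}0.png",im[:,:,::-1]);print(n,r.camera_params(n))
print(r.state())
E
```

```text
top {'mtx': array([[543.88821999,   0.        , 275.21277679],
       [  0.        , 543.88821999, 206.89221588],
       [  0.        ,   0.        ,   1.        ]]), 'k1': -0.02968003121887067, 'extrinsics': array([[-0.02641647,  0.99220414, -0.12179129,  0.41102105],
       [-0.99957965, -0.02767372, -0.00864281,  0.06221452],
       [-0.01194585,  0.12151178,  0.9925181 ,  1.54847968],
       [ 0.        ,  0.        ,  0.        ,  1.        ]])}
side {'mtx': array([[535.77757027,   0.        , 278.12761027],
       [  0.        , 535.77757027, 203.22358384],
       [  0.        ,   0.        ,   1.        ]]), 'k1': -0.06903957427933206, 'extrinsics': array([[-0.99594885,  0.07085866, -0.05536183,  0.51686488],
       [-0.08963076, -0.73280375,  0.67451092,  0.94627832],
       [ 0.00722559,  0.6767405 ,  0.73618617,  1.09456108],
       [ 0.        ,  0.        ,  0.        ,  1.        ]])}
{'clock': 0.1, 'joints': array([-1.18562689e+00,  1.24460165e-01,  1.65154379e+00, -2.17862792e-05,
        1.36748106e+00, -8.25621966e-02]), 'joint_velocities': array([-0.00097225, -0.00262559, -0.00329381,  0.0008239 , -0.00049325,
        0.00040797]), 'joint_torque': array([ 5.16223790e-04, -4.18881118e+01, -3.61096787e+01,  7.76107516e-02,
        4.61270765e-02, -6.87024999e-05]), 'position': array([ 0.292846  , -0.57968337,  0.23229305]), 'tool_rot': array([-9.33761910e-04,  9.72776855e-01,  2.31741870e-01, -1.53159583e-04]), 'force': array([-0.42356161, -0.30808722, -0.44447277]), 'moment': array([ 0.00232753, -0.03982197,  0.02412626]), 'grasp_force': 0.0, 'width': 0.09506221497415963}
```

View pics/top0.png

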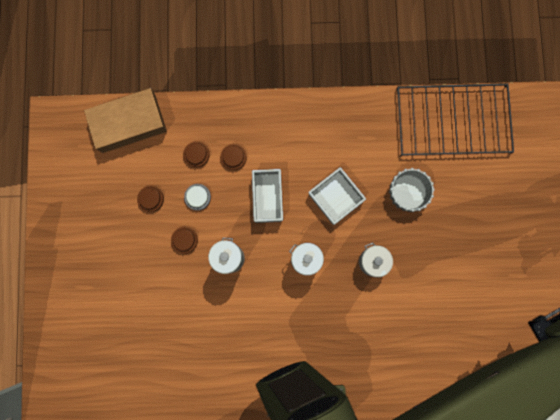

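View pics/side0.png

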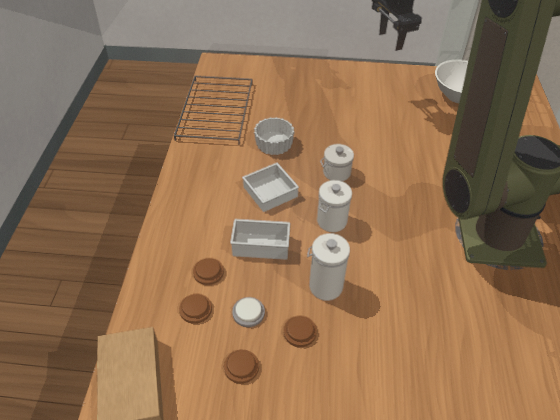

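Top view: the white light is at (198,197). The brown look-alikes are at (196,154), (233,157), (150,199) and (184,240). Loaf tin (267,195), square tin (337,196), round tin (411,190). Canisters: tall (226,258), middle (307,260), low (377,262). In the side view the light is at (248,311) and the middle canister at (335,205), between the tall and low ones. I'm choosing the white light, the oblong tin and the centre canister, and will check them in a crop.

Run:
```python
import cv2,numpy as np
a=cv2.imread("pics/top0.png")[160:290,170:340];a=cv2.resize(a,None,fx=4.5,fy=4.5,interpolation=cv2.INTER_CUBIC)
cv2.imwrite("pics/c1.png",a)
b=cv2.imread("pics/side0.png")[175:335,225:385];b=cv2.resize(b,None,fx=3.75,fy=3.75,interpolation=cv2.INTER_CUBIC)
cv2.imwrite("pics/c2.png",b)
```

```text
(no output)
```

View pics/c1.png

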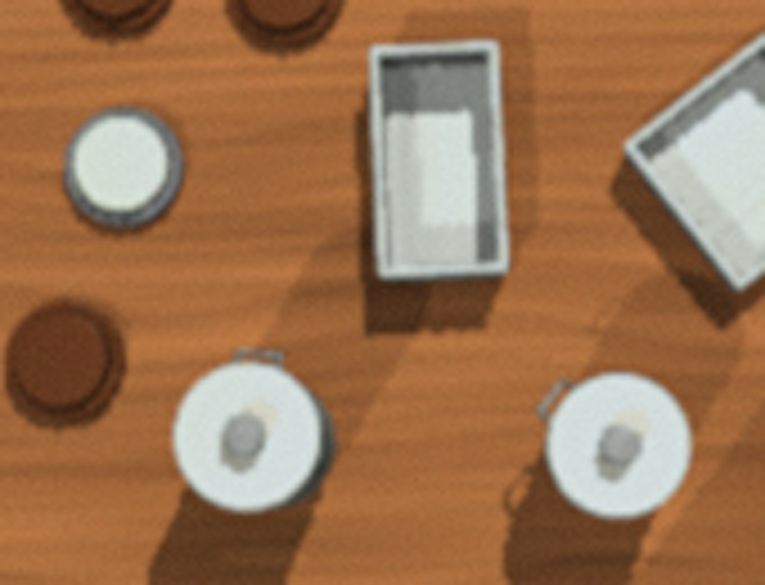

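View pics/c2.png

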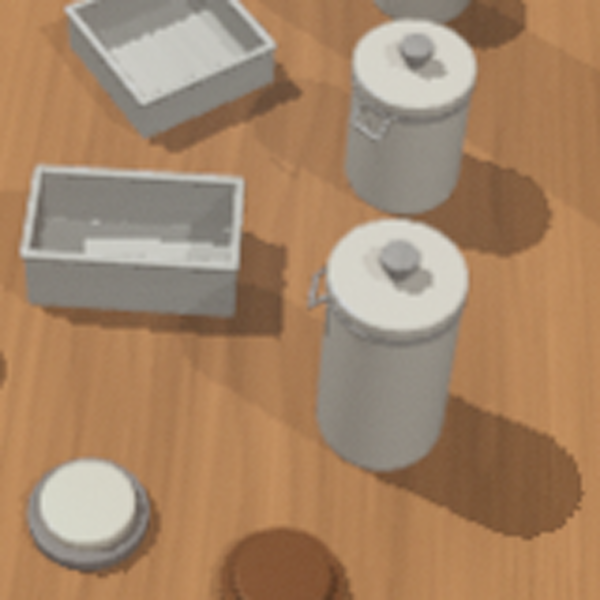

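The crops confirm the choice. In c1: light (122,164), loaf rim corners (372,45) (497,41) (507,271) (379,279), middle knob (620,442). In c2: light (88,502), loaf corners (38,168) (242,180) (238,267) (26,254), middle knob top (416,45).

Run:
```python
from h import *
from scipy.spatial.transform import Rotation as R
T,S=r.camera_params("top"),r.camera_params("side")
t=lambda x,y,z:at(T,170+(x+.5)/4.5-.5,160+(y+.5)/4.5-.5,z)
s=lambda x,y,z:at(S,225+(x+.5)/3.75-.5,175+(y+.5)/3.75-.5,z)
print("light",t(122,164,.022),s(88,502,.022))
a=np.array([t(*p,.055) for p in[(372,45),(497,41),(507,271),(379,279)]]);b=np.array([s(*p,.055) for p in[(38,168),(242,180),(238,267),(26,254)]])
print("loaf",a.mean(0),b.mean(0));print(a,b)
print("knob",t(620,442,.133),s(416,45,.133))
print("tall",t(243,435,.173),s(400,245,.173))
print("low",at(T,377.5,261,.093),at(S,339.5,149,.093))
q=r.state()["tool_rot"];print(R.from_quat(np.roll(q,-1)).as_matrix())
```

```text
light [0.63556347 0.29764169 0.022     ] [0.63692206 0.29893015 0.022     ]
loaf [0.62872831 0.09682356 0.055     ] [0.62931032 0.09689897 0.055     ]
[[0.70090044 0.13646389 0.055     ]
 [0.701188   0.05887396 0.055     ]
 [0.55779321 0.05668902 0.055     ]
 [0.55503159 0.13526736 0.055     ]] [[0.70062991 0.06072503 0.055     ]
 [0.56097522 0.05809427 0.055     ]
 [0.55789717 0.13311151 0.055     ]
 [0.69773896 0.13566506 0.055     ]]
knob [ 0.44943448 -0.00530457  0.133     ] [ 0.45050292 -0.00505562  0.133     ]
tall [0.45789329 0.20771936 0.173     ] [0.45977043 0.20010841 0.173     ]
low [ 0.43700567 -0.19341795  0.093     ] [ 0.43916762 -0.19396355  0.093     ]
[[ 8.92591364e-01  4.50865970e-01 -7.30763658e-04]
 [ 4.50866542e-01 -8.92589667e-01  1.74569697e-03]
 [ 1.34803268e-04 -1.88767093e-03 -9.99998209e-01]]
```

apply_moves:
  targets: "20 -18 0 0 0 0 -1; 55 -49 0 0 0 0 -1; 95 -85 0 0 0 0 -1; 135 -121 0 0 0 0 -1; 175 -157 0 0 0 0 -1; 215 -193 0 0 0 0 -1; 255 -228 0 0 0 0 -1; 295 -264 0 0 0 0 -1; 335 -300 0 0 0 0 -1; 375 -336 0 0 0 0 -1"
  squeeze: 5

```text
clock: 1.35
position: [0.4764, -0.1094, 0.2331]
tool_rot: [-0.0, 0.973, 0.232, -0.0]
force: [0.9, -0.9, -0.0]
width: 0.0023
grasp_force: 0.0
```

apply_moves:
  targets: "40 -36 0 0 0 0 -1; 80 -72 0 0 0 0 -1; 120 -107 0 0 0 0 -1; 160 -143 0 0 0 0 -1; 200 -179 0 0 0 0 -1; 240 -215 0 0 0 0 -1; 275 -246 0 0 0 0 -1; 300 -269 0 0 0 0 -1; 320 -287 0 0 0 0 -1; 327 -293 1 0 0 0 -1"

```text
clock: 2.6
position: [0.6359, 0.299, 0.2315]
tool_rot: [0.0, 0.973, 0.232, -0.001]
force: [-0.2, -0.9, 0.3]
width: 0.0007
grasp_force: 0.0
```

apply_moves:
  targets: "0 0 40 0 0 0 -1; 0 0 80 0 0 0 -1; 0 0 110 0 0 0 -1; 0 0 130 0 0 0 -1; 0 0 140 0 0 0 -1; 0 0 140 0 0 0 -1; 0 0 140 0 0 0 -1"

```text
clock: 3.48
position: [0.637, 0.2981, 0.0942]
tool_rot: [-0.0, 0.973, 0.232, 0.001]
force: [0.1, 0.1, -0.5]
width: 0.0008
grasp_force: 0.0
```

Run:
```python
from h import *
s=r.state();print(s["clock"],s["position"],s["tool_rot"],s["width"],s["force"])
cp=r.camera_params("wrist");ims=[r.camera("wrist"),r.camera("side")]
cv2.imwrite("pics/w1.png",np.hstack([ims[0][:,:400],ims[1][20:,90:490]] if 0 else [cv2.resize(i,(400,300)) for i in ims])[:,:,::-1])
```

```text
3.475 [0.63700903 0.29811392 0.09420983] [-1.60071613e-04  9.72775119e-01  2.31747132e-01  1.34461088e-03] 0.0007651220113661977 [ 0.08065271  0.10393298 -0.47745318]
```

View pics/w1.png

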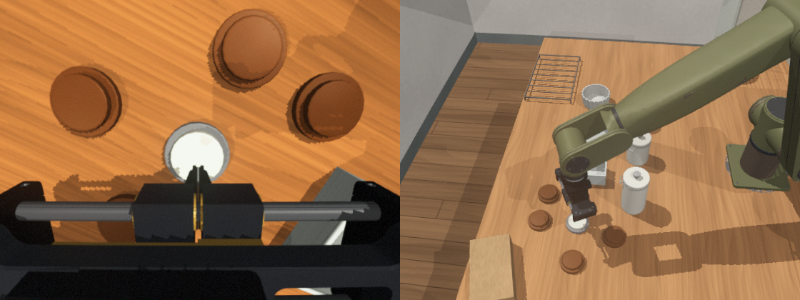

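Left (wrist): the closed fingertips are over the white top. Right (side): the tool stands over the light at about (577,225), clear of the other things. Now I press.

apply_moves:
  targets: "0 0 25 0 0 0 -1; 0 0 42 0 0 0 -1; 0 0 50 0 0 0 -1; 0 0 53 0 0 0 -1; 0 0 55 0 0 0 -1; 0 0 57 0 0 0 -1; 0 0 58 0 0 0 -1; 0 0 59 0 0 0 -1; 0 0 59 0 0 0 -1; 0 0 59 0 0 0 -1"

```text
clock: 4.82
position: [0.6364, 0.2979, 0.035]
tool_rot: [-0.0, 0.973, 0.232, 0.0]
force: [-3.8, -2.9, 8.1]
width: 0.0005
grasp_force: 4.2
```

apply_moves:
  targets: "0 0 1 0 0 0 -1; 0 0 2 0 0 0 -1; 0 0 2 0 0 0 -1; 0 0 2 0 0 0 -1"

```text
clock: 5.32
position: [0.6365, 0.298, 0.0349]
tool_rot: [0.0, 0.973, 0.232, 0.0]
force: [-8.4, -2.9, 17.5]
width: 0.0005
grasp_force: 8.1
```

Run:
```python
from h import *
s=r.state();print(s["clock"],s["position"],s["force"])
im=r.camera("side")[200:350,190:340];cv2.imwrite("pics/p1.png",cv2.resize(im,(600,600))[:,:,::-1])
```

```text
5.325 [0.63646429 0.29799954 0.03490865] [-8.38922104 -2.8795383  17.51014482]
```

View pics/p1.png

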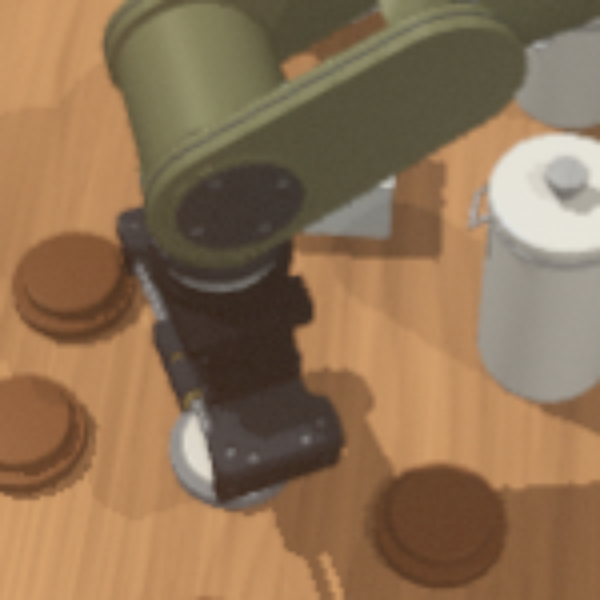

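The position holds at 0.0349 while the force grows to 17 N, so the top is fully down; the picture shows the fingers on the white top at (200,450). Next I raise the arm and go to the loaf tin.

apply_moves:
  targets: "0 0 -10 0 0 0 -1; 0 0 -35 0 0 0 -1; 0 0 -75 0 0 0 -1; 0 0 -100 0 0 0 -1; 0 0 -110 0 0 0 -1; 0 0 -110 0 0 0 -1; 0 0 -110 0 0 0 -1"

```text
clock: 6.25
position: [0.6352, 0.2974, 0.1394]
tool_rot: [0.0, 0.973, 0.232, -0.001]
force: [0.5, 0.2, -0.7]
width: -0.0001
grasp_force: 0.0
```

```bash
cat > go.py <<'E'
import sys
from h import *
from scipy.spatial.transform import Rotation as R
s=r.state();M=R.from_quat(np.roll(s["tool_rot"],-1)).as_matrix()
print(s["clock"],s["position"],s["force"],M[:,2],1e3*M.T@(np.array(eval(sys.argv[1]))-s["position"]))
E
python3 go.py "[.629,.097,.1415]"
```

```text
6.25 [0.63516041 0.29744976 0.1393727 ] [ 0.53483574  0.17302904 -0.68606243] [-2.60634394e-03 -9.91294115e-04 -9.99996112e-01] [-95.8856889  176.13874697  -1.91252734]
```

apply_moves:
  targets: "-15 28 0 0 0 0 -1; -38 70 0 0 0 0 -1; -62 114 0 0 0 0 -1; -82 150 0 0 0 0 -1; -93 171 0 0 0 0 -1; -96 176 0 0 0 0 -1; -96 176 0 0 0 0 -1; -96 176 15 0 0 0 -1; -96 176 35 0 0 0 -1; -96 176 45 0 0 0 -1"

```text
clock: 7.5
position: [0.6281, 0.0979, 0.0933]
tool_rot: [-0.0, 0.973, 0.232, -0.002]
force: [-0.4, -0.0, -0.4]
width: 0.0008
grasp_force: 0.0
```

apply_moves:
  targets: "0 0 3 0 0 0 -1; 0 0 5 0 0 0 -1; 0 0 5 0 0 0 -1; 0 0 5 0 0 0 -1"

```text
clock: 8.0
position: [0.6301, 0.0974, 0.0922]
tool_rot: [0.0, 0.973, 0.232, 0.001]
force: [0.1, -0.1, 0.4]
width: 0.0001
grasp_force: 0.0
```

```bash
python3 go.py "[.629,.097,.084]"
python3 - <<'E'
from h import *
print([r.state()["position"].round(4).tolist() for i in range(6) if r.camera("top") is not None])
a=r.camera("side")[180:300,190:350];b=r.camera("wrist")
cv2.imwrite("pics/l1.png",np.hstack([cv2.resize(a,(400,300)),cv2.resize(b,(400,300))])[:,:,::-1])
E
```

```text
8.0 [0.63014985 0.0974077  0.09216673] [ 0.08340198 -0.07053254  0.38169081] [ 1.21817686e-03  7.43564725e-05 -9.99999255e-01] [-1.21931763 -0.15846293  8.16529004]
[[0.6301, 0.0974, 0.0921], [0.63, 0.0974, 0.092], [0.63, 0.0974, 0.0919], [0.6299, 0.0974, 0.0918], [0.6298, 0.0974, 0.0917], [0.6297, 0.0974, 0.0916]]
```

View pics/l1.png

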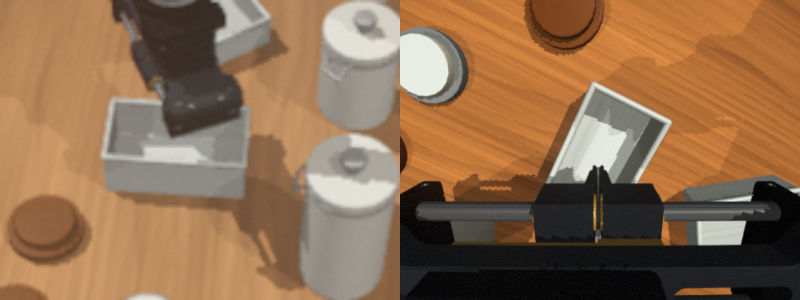

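The fingers are over the middle of the loaf tin, with the tips still above the rim, and nothing is touched. I lower 7 mm and dwell for about 2.3 s.

apply_moves:
  targets: "-1 0 4 0 0 0 -1; -1 0 7 0 0 0 -1; -1 0 7 0 0 0 -1; -1 0 7 0 0 0 -1; -1 0 7 0 0 0 -1; -1 0 7 0 0 0 -1; -1 0 7 0 0 0 -1; -1 0 7 0 0 0 -1; -1 0 7 0 0 0 -1; -1 0 7 0 0 0 -1"

```text
clock: 9.65
position: [0.6288, 0.097, 0.0845]
tool_rot: [-0.0, 0.973, 0.232, 0.0]
force: [0.2, -0.1, 0.2]
width: 0.0008
grasp_force: 0.0
```

apply_moves:
  targets: "0 0 0 0 0 0 -1; 0 0 0 0 0 0 -1; 0 0 0 0 0 0 -1; 0 0 0 0 0 0 -1; 0 0 0 0 0 0 -1; 0 0 0 0 0 0 -1; 0 0 0 0 0 0 -1; 0 0 0 0 0 0 -1; 0 0 0 0 0 0 -1; 0 0 0 0 0 0 -1"

```text
clock: 10.9
position: [0.6288, 0.097, 0.0844]
tool_rot: [-0.0, 0.973, 0.232, -0.0]
force: [0.0, -0.1, -0.6]
width: 0.0006
grasp_force: 0.0
```

```bash
python3 go.py "[.45,-.005,.215]"
```

```text
10.9 [0.62878208 0.09696904 0.08443038] [ 0.04302517 -0.08711558 -0.57157297] [-5.38039544e-05 -2.78840498e-06 -9.99999999e-01] [-205.56099211   10.39149911 -130.55971336]
```

apply_moves:
  targets: "0 0 -20 0 0 0 -1; 0 0 -65 0 0 0 -1; 0 0 -105 0 0 0 -1; 0 0 -128 0 0 0 -1; -20 1 -130 0 0 0 -1; -65 3 -130 0 0 0 -1; -115 6 -130 0 0 0 -1; -160 8 -130 0 0 0 -1; -192 10 -130 0 0 0 -1; -205 10 -130 0 0 0 -1"

```text
clock: 12.15
position: [0.4497, -0.0049, 0.216]
tool_rot: [0.0, 0.973, 0.231, 0.001]
force: [-0.1, 0.2, 0.6]
width: 0.0003
grasp_force: 0.0
```

apply_moves:
  targets: "0 0 0 0 0 0 -1; 0 0 15 0 0 0 -1; 0 0 32 0 0 0 -1; 0 0 43 0 0 0 -1; 0 0 45 0 0 0 -1; 0 0 45 0 0 0 -1; 0 0 45 0 0 0 -1; 0 0 45 0 0 0 -1; 0 0 45 0 0 0 -1; 0 0 45 0 0 0 -1"

```text
clock: 13.4
position: [0.4504, -0.0044, 0.1696]
tool_rot: [0.0, 0.973, 0.232, 0.0]
force: [-0.2, -0.1, -0.6]
width: 0.0004
grasp_force: 0.0
```

```bash
python3 go.py "[.45,-.005,.162]"
python3 - <<'E'
from h import *
a=r.camera("side")[130:250,260:420];b=r.camera("wrist")
cv2.imwrite("pics/k1.png",np.hstack([cv2.resize(a,(400,300)),cv2.resize(b,(400,300))])[:,:,::-1])
E
```

```text
13.4 [ 0.45040051 -0.00442772  0.16964329] [-0.2081518  -0.05395571 -0.6138194 ] [ 3.07142049e-04 -8.18767902e-05 -9.99999949e-01] [-0.61733716  0.32859928  7.64321306]
```

View pics/k1.png

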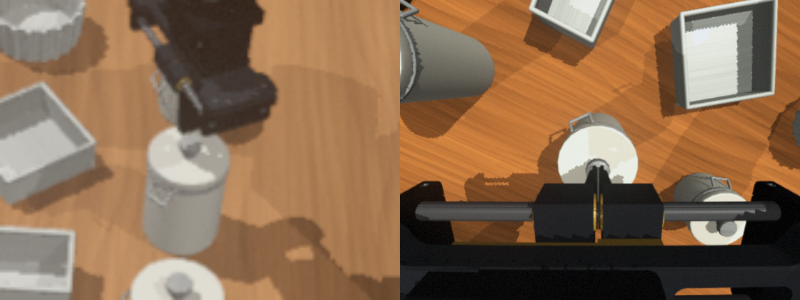

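The tips are just above the middle canister's knob, at (190,140) on the left and (597,165) on the right. I lower 7 mm and dwell there.

apply_moves:
  targets: "0 0 4 0 0 0 -1; 0 0 7 0 0 0 -1; 0 0 7 0 0 0 -1; 0 0 7 0 0 0 -1; 0 0 7 0 0 0 -1; 0 0 7 0 0 0 -1; 0 0 7 0 0 0 -1; 0 0 7 0 0 0 -1; 0 0 7 0 0 0 -1; 0 0 7 0 0 0 -1"

```text
clock: 14.75
position: [0.4503, -0.0044, 0.1625]
tool_rot: [-0.0, 0.973, 0.232, 0.0]
force: [-0.3, 0.3, -0.1]
width: 0.0004
grasp_force: 0.0
```

apply_moves:
  targets: "0 0 0 0 0 0 -1; 0 0 0 0 0 0 -1; 0 0 0 0 0 0 -1; 0 0 0 0 0 0 -1; 0 0 0 0 0 0 -1; 0 0 0 0 0 0 -1; 0 0 0 0 0 0 -1; 0 0 0 0 0 0 -1; 0 0 0 0 0 0 -1; 0 0 0 0 0 0 -1"

```text
clock: 16.0
position: [0.4503, -0.0044, 0.1625]
tool_rot: [-0.0, 0.973, 0.232, -0.0]
force: [-0.0, -0.6, 0.1]
width: 0.0006
grasp_force: 0.0
```

```bash
python3 go.py "[.45,-.005,.162]" && python3 -c "
from rig import r
print(r.close_job())"
```

```text
16.0 [ 0.45033794 -0.00439375  0.16245653] [-0.01547548 -0.6369448   0.05885729] [-4.76606883e-05 -1.79721915e-07 -9.99999999e-01] [-0.57498855  0.38873728  0.45654378]
the job is handed in; nothing more can be done
None
```

I pressed the light fully down, pointed about 10 mm above the middle of the loaf tin's rim for over two seconds, then pointed the same way at the middle canister's knob for over two seconds and stayed there; no contact with any tin or canister showed in the force readings or pictures, and I handed the job in at 16 s.

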